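# Lay the tip box in the sterilising carrier and flip the hold-down bail over

### The arm

A 6-joint arm with a two-finger parallel gripper is mounted at the origin on the work surface; the furniture and walls round the work are solid. World frame = base frame: x ahead of the robot, y to its left, z up, the work surface at z = 0. Lengths are in m, angles in degrees, forces in N, time in s.
With the tool pointing down it reaches from about 0.3 to 0.95 m from the base axis. Payload 3.1 kg.
Tool frame: the origin (TCP) lies midway between the tips of the shut fingers; the grasp point (between the pads) lies 19 mm behind it (env.hold_point_z is the distance from the TCP to the grasp point, in m); z points along the fingers, y is the line along which they close (so a half turn about z gives the same grasp; the last joint's range is limited). The gripper opens to 85 mm and grips with 20 to 120 N. Pads are 22 mm wide; open, the fingers measure 114 mm over their backs; the gripper's body (76 mm by 85 mm) begins 54 mm behind the grasp point. The pads swing forward as they close: fully open they stand 13 mm farther back than shut.
Start: joints at [59.605, 17.653, 93.61, -0, 68.738, -3.994], TCP at [0.278, 0.56, 0.231] pointing down, gripper open.
Joint ranges: [-175.34, 175.34], [-45.06, 112.39], [2.9, 150.54], [-68.45, 248.45], [3.09, 151.38], [-168.51, 168.51]. Speed limits (degrees/s): [159.86, 159.86, 180, 180, 180, 180].

### API

Orientations are given as a 3x3 rotation matrix whose columns are the frame's x, y, z axes.
In Python, from bench import readout, optics, order, env gives the robot as it stands.
- The arm moves only by the tool step_arm, never from a script. Its argument "rows" is a list of rows, each an object of numbers: "ax", "ay", "az": the turn, a rotation vector about the tool's x, y, z in degrees; "dx", "dy", "dz": the shift along the tool's x, y, z in m; "gripper": the closure, from 0 (fully open) to 1 (shut). A call has exactly 10 rows; each row is the pose to reach, as a shift and turn from the pose commanded when the call began, along the tool's axes at that moment; what a row does not reach only later rows make up. A row lasts 1/12 s, in which the tool goes at most 41.7 mm and 7.16 degrees, less where a joint would pass 70% of its speed; a pose out of reach is approached as far as the arm can. A call with a gripper value outside its range is refused whole. The fingers move at their own pace and stop on an object; "force" is the grip in N (left out, the last holds). Time passes only in rows, so rows that repeat a pose let the fingers close, or fill a call up. It gives the time, the measured TCP pose, the force, the opening and the grip force at its end, in the units of the state.
- readout.get_obs(): the state, without advancing time (a new reading comes with each control period).
- optics.get_image(name): name is "scene" or "top"; returns a dict with "pixels" (400x640x3 uint8, red, green, blue), "fx", "fy", "cx", "cy" (pixels), "dist" ([k1, k2, p1, p2, k3] as OpenCV has them; the pictures are not rectified), "R" (3x3) and "t" (3): a world point X has camera coordinates R X + t. Camera axes: x right, y down, z forward; pixel columns grow to the right and rows downward; lengths in m; the calibration is good to about 2 mm. A picture is of the moment at which its call begins. There is no depth.
- order.finish_job(): hands the job in; it is judged then, once.
Trained networks look in the newest picture that a camera, given by its name, has taken for a name from the list of things; names that differ only in an ending like _2 or _b are one class to them, and where a whole thing is asked for, a point or a joint stands for the part that bears it (a point fixed in the world has none). Each returns a list of dicts, best first, with "score" (0 to 1); they miss things now and then, are a little off and sometimes report something else, mostly with a low value. They report only what shows in the picture. A call takes as long as a camera call. They do not tell look-alikes from the thing itself.
- optics.regions_of(camera, query): "mask" (400x640 bool, what is visible of it).
- optics.pinpoint(camera, query): "location" ([x, y, z] in m, in the coordinates of the camera as it stood for that picture, good to about 4 mm: a listed point, or the origin of a listed thing).
The state is a dict: "time": time; "joint_pos": joint angles; "joint_velocities": joint speeds; "joint_efforts": joint torques, N m; "ee_pos": TCP position; "eef_rot": TCP orientation; "ft_force": force on the tool from outside, world axes, zero at the start; "wrist_torque": the same for the moment, N m; "gripper_width": finger opening in m; "gripper_force": force on a finger pad.
Only numpy, scipy, OpenCV 4.12 (cv2) and the standard library are available. Lean on these libraries where they do the work, as an engineer would, in place of code of your own. Each camera call takes 0.05 s, during which the arm holds its last target. There are 200 camera calls.

### The job

Get the two-lane steel carrier ready for the steriliser, using only pushes of the fingertips: tip the pipette-tip box that stands on its end over onto its base (lid up), push it along its lane fully home against the back stop beside the other box, then flip the wire hold-down bail over from behind so that it lies down on both lids. The lids are only snapped on, so never lift or carry a box, and leave the seated box and the things around the carrier where they are.

Things in the scene. Friction and masses are not known exactly. Their poses are not given: they have to be found in the camera images.
- carrier: Fixed steel carrier: tray 284 x 204 mm, floor 3 mm thick, 10 mm lips along the long sides, ends open. Origin: centre of the tray's underside, on the worktop; x runs along its lanes to the back stop, z up. Stop: upright sheet 43 mm high, face at x = +120 mm. Wire guides 33 mm high run from the stop to x = +60 mm, flaring open to x = +30 mm; the rest of the floor is open.
- lane_home (a point): Where the centre of the standing box must end: carrier's x = +70, y = +42 mm, 31 mm above the worktop, axes as the carrier's. The lane is 72 mm wide between its guides, centred on this point; the other lane is centred at y = -42 mm.
- box_a_centre (a point): Centre of the tip box to be laid: blue base, white lid, 100 x 66 x 56 mm, 90 to 150 g. Axes: x along the 100 mm, y along the 66 mm, z base to lid. It starts standing on its end, 100 mm tall, in the open part of its lane, lid facing away from the stop. Pushed near the top of the lid towards the stop it tips onto its base (past 30 degrees it falls by itself), landing some 80 mm short of the stop.
- box_b_centre (a point): Centre of the other, equal tip box, which already lies home on its base in the other lane (carrier's x = +70, y = -42 mm). Loose; leave it there.
- bail (a joint): Angle (rad) of the hold-down bail, a U of 6 mm wire, 150 g, free-turning. 0: shut, level over the boxes, a cross wire 50 mm from the hinge on both lids, the front bar dropped 6 mm before the boxes (possible only with both home). Grows as it swings up and back. It starts leaning back past the stop at its limit, 2.1; pushed forward past upright (below about 1.3) it falls shut.
- bail_hinge (a point): Middle of the bail's hinge axis, which lies along the carrier's y at x = +115 mm, 66 mm above the worktop, between two sheet ears (outer faces at carrier's y = +-96 mm, tops 86 mm above the worktop). Axes as the carrier's.
- bail_bar (a point): Middle of the bail's front bar, which lies along the carrier's y: 176 mm long, 6 mm thick, with a black sleeve 10 mm thick and 60 mm long at the middle. With the bail shut it is 106 mm before the hinge and 21 mm below it, so it swings at 108 mm radius. Leaning back it stands some 30 mm past the stop and 168 mm above the worktop; the space behind it is free.
- flask: Conical flask with screw cap, 69 mm wide, 123 mm tall, bystander to the left of the carrier; origin at the centre of its underside.
- beaker: Small empty beaker, 53 mm wide, 66 mm tall, bystander; origin at the centre of its underside.
- vial: Sample vial with black cap, 28 mm wide, 62 mm tall, bystander; origin at the centre of its underside.
- tape: Roll of tape lying flat, 104 mm wide, 25 mm high, bystander to the robot's right; origin at the centre of its underside.
Things that resemble listed ones, but are neither listed nor needed, are in the scene too. Leave any green, purple or yellow look-alike of the part that bears box_b_centre alone.

How it is judged:
By the outcome, as a careful person would: the job done as asked, in the order asked, and still so for the second after the job is handed in, with the robot touching nothing.
It also fails if it takes over 53 s, if anything falls off the work surface, if the arm or the gripper's body presses on something with over 40 N, if the wrist force passes 120 N, or if a joint passes its speed limit or range.

## Working session

There is one attempt and no reset: what is moved stays moved. The work goes in short steps, Python scripts to look and compute and a tool call to move; the robot and the scene stay as the last step left them, time stands still between calls to the robot, and variables do not carry over. Pictures are saved under pics/ and viewed, at most 10 in all, crops included, and the job is handed in when it is done.

Besides the shell and the picture viewer there is one more tool, called after "Request:" as a command line: name --argument value ..., lists and objects as JSON in quotes. step_arm: Moves the arm, as the interface text tells. Its arguments: {"type":"object","properties":{"rows":{"type":"array"},"force":{"type":"number"}},"required":["rows"]}

```bash
mkdir -p pics; cat > h.py <<'E'
import numpy as np, cv2
from bench import readout, optics, order, env
def save(n,f):
    im=optics.get_image(n); cv2.imwrite('pics/'+f,im['pixels'][:,:,::-1]); return im
def w(im,p): return np.array(im['R']).T@(np.array(p)-np.array(im['t']))
def pix(im,X):
    r,_=cv2.Rodrigues(np.array(im['R'],float)); p,_=cv2.projectPoints(np.array(X,float).reshape(-1,1,3),r,np.array(im['t'],float),np.array([[im['fx'],0,im['cx']],[0,im['fy'],im['cy']],[0,0,1]]),np.array(im['dist'],float)); return p.reshape(-1,2)
E
python3 - <<'E'
from h import *
np.set_printoptions(precision=3,suppress=True)
ims=[(n,save(n,n+'0.png')) for n in('scene','top')]
a=np.hstack([i['pixels'][:,:,::-1] for n,i in ims])
for n,im in ims:
    print(n,'cam at',-np.array(im['R']).T@im['t'])
    for q in ['carrier','lane_home','box_a_centre','bail_hinge','bail_bar','flask','beaker','vial','tape']:
        for d in optics.pinpoint(n,q)[:4]:
            W=w(im,d['location']); print(q,round(d['score'],2),W,pix(im,W)[0].round())
o=readout.get_obs();print(o['time'],o['ee_pos'],o['eef_rot'],o['ft_force'])
E
```

```text
scene cam at [0.253 0.543 0.834]
carrier 0.64 [0.568 0.067 0.004] [305. 235.]
carrier 0.47 [0.623 0.13  0.033] [274. 238.]
lane_home 0.65 [0.533 0.145 0.031] [301. 257.]
box_a_centre 0.93 [ 0.52  -0.025  0.053] [337. 206.]
bail_bar 0.62 [0.584 0.218 0.165] [260. 241.]
flask 0.81 [ 0.527  0.378 -0.   ] [251. 347.]
beaker 0.91 [ 0.6    0.356 -0.003] [231. 324.]
beaker 0.65 [ 0.676  0.314 -0.001] [216. 294.]
vial 0.82 [0.677 0.313 0.002] [215. 293.]
tape 0.94 [ 0.528 -0.41   0.002] [386. 136.]
tape 0.2 [ 0.567  0.068 -0.001] [306. 236.]
top cam at [0.361 0.01  1.129]
carrier 0.66 [ 0.571  0.065 -0.001] [295. 203.]
lane_home 0.65 [0.531 0.145 0.027] [268. 214.]
box_a_centre 0.75 [ 0.519 -0.025  0.05 ] [324. 218.]
bail_hinge 0.73 [ 0.674  0.315 -0.001] [217. 171.]
bail_hinge 0.66 [0.578 0.184 0.066] [254. 196.]
beaker 0.72 [ 0.598  0.364 -0.002] [200. 194.]
beaker 0.63 [ 0.519 -0.023  0.05 ] [323. 218.]
vial 0.42 [ 0.673  0.312 -0.001] [218. 171.]
tape 0.64 [ 0.528 -0.402 -0.001] [444. 219.]
1.0 [0.278 0.56  0.231] [[-0.896  0.445 -0.   ]
 [ 0.445  0.896 -0.   ]
 [-0.    -0.    -1.   ]] [-0.026 -0.515  0.221]
```

View pics/scene0.png

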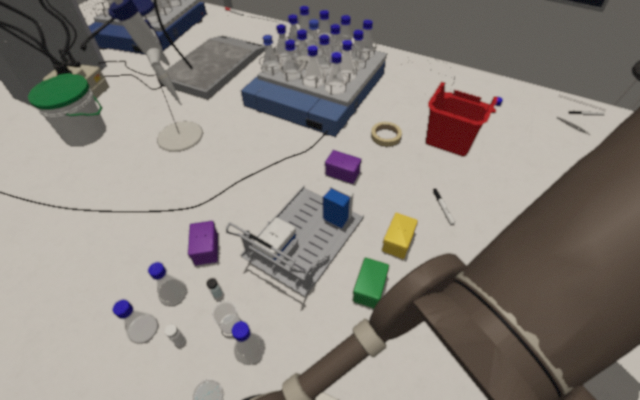

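View pics/top0.png

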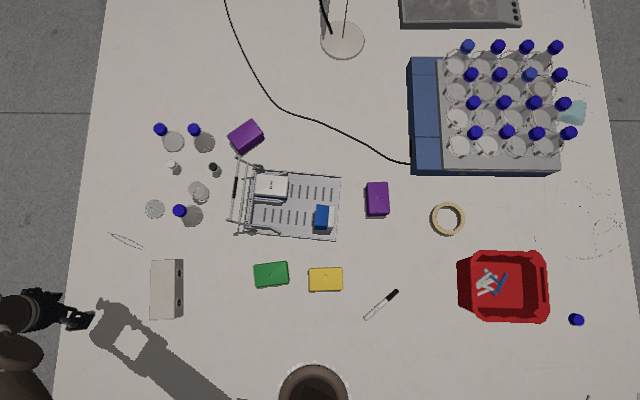

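Scene: the carrier is at top (290,203), with its stop and leaning bail on the left (240,195). Candidates for the box to lay:
- blue standing box: top (323,217), scene (337,206)
- seated white-lid box: top (270,187)
- green (271,274), yellow (325,279), purple (377,198) and purple (245,136)

I choose the blue one, standing in the open lane. One close crop with a fitted wireframe will check it.

```bash
cat > fit.py <<'E'
from h import *
from scipy.optimize import least_squares
def fit(pts):
    # pts: (carrier xy, world xy)
    A=np.array([p[0] for p in pts]);B=np.array([p[1] for p in pts])
    f=lambda q:(np.c_[q[0]+np.cos(q[2])*A[:,0]-np.sin(q[2])*A[:,1],q[1]+np.sin(q[2])*A[:,0]+np.cos(q[2])*A[:,1]]-B).ravel()*1000
    return least_squares(f,[.57,.066,1.5],loss='soft_l1',f_scale=3)
def tow(q,P):
    P=np.atleast_2d(P);c,s=np.cos(q[2]),np.sin(q[2])
    return np.c_[q[0]+c*P[:,0]-s*P[:,1],q[1]+s*P[:,0]+c*P[:,1],P[:,2]]
def box(c,h,):
    c=np.array(c);s=np.array([[i,j,k] for i in(-1,1) for j in(-1,1) for k in(-1,1)])
    E=[(a,b) for a in range(8) for b in range(a) if abs(s[a]-s[b]).sum()==2]
    return [(c+s[a]*h,c+s[b]*h) for a,b in E]
def overlay(im,q,r,k,segs):
    x0,y0,x1,y1=r
    o=cv2.resize(np.ascontiguousarray(im['pixels'][y0:y1,x0:x1,::-1]),None,fx=k,fy=k,interpolation=cv2.INTER_CUBIC)
    for a,b,col in segs:
        p=((pix(im,tow(q,[a,b]))-[x0,y0]+.5)*k-.5).round().astype(int)
        cv2.line(o,tuple(map(int,p[0])),tuple(map(int,p[1])),col,1)
    return o
E
python3 - <<'E'
from fit import *
pts=[((0,0),(.5695,.066)),((0,0),(.571,.066)),((.07,.042),(.533,.145)),((.07,.042),(.531,.145)),((.115,0),(.578,.184)),((.15,0),(.584,.218))]
im=[optics.get_image(n) for n in('top','scene')]
for n,i in zip(('top','scene'),im):
    for d in optics.pinpoint(n,'box_b_centre'):
        print(d['score'],w(i,d['location']))
    for q in('carrier','box_a_centre'):
      for d in optics.regions_of(n,q)[:2]:
        m=d['mask'];ys,xs=np.nonzero(m);print(n,q,d['score'],m.sum(),xs.min(),xs.max(),ys.min(),ys.max())
r=fit(pts);q=r.x;print(q,np.rad2deg(q[2]),r.fun.round(1))
np.save('q.npy',q)
c=np.array([.52,-.025])-q[:2];R=np.array([[np.cos(q[2]),np.sin(q[2])],[-np.sin(q[2]),np.cos(q[2])]]);a=R@c;print('boxA in carrier',a)
S=[(u,v,(0,0,255)) for u,v in box((0,0,.0015),np.array([.142,.102,.0015]))]
S+=[(u,v,(0,255,0)) for u,v in box((.07,-.042,.031),np.array([.05,.033,.028]))]
S+=[(u,v,(0,255,255)) for u,v in box((*a,.053),np.array([.028,.033,.05]))]
S+=[((.15,-.088,.168),(.15,.088,.168),(255,0,255)),((.12,-.09,.043),(.12,.09,.043),(255,255,0))]
A=overlay(im[0],q,(220,145,350,250),5,S);B=overlay(im[1],q,(220,180,370,300),4,S)
w_=max(A.shape[1],B.shape[1]);cv2.imwrite('pics/ovA.png',A);cv2.imwrite('pics/ovB.png',B)
E
```

```text
0.84 [0.61708334 0.13395641 0.03139349]
0.78 [ 0.58360401 -0.18794854  0.0292475 ]
0.69 [ 0.34354128 -0.0312531   0.02925686]
0.62 [0.35488254 0.12657634 0.02819179]
0.55 [0.7801183  0.2244433  0.03171954]
top carrier 0.38 5134 226 340 156 240
top box_a_centre 0.8 515 314 335 204 230
0.98 [0.77822532 0.22071864 0.03005228]
0.82 [ 0.58574168 -0.19173886  0.02754161]
0.8 [0.61987677 0.13422301 0.03056506]
0.79 [0.35803204 0.12489402 0.03031024]
scene carrier 0.72 5927 226 362 186 296
scene box_a_centre 0.63 1020 322 352 185 227
[0.56884238 0.06890414 1.47870581] 84.72360201667571 [-0.7  2.9 -2.2  2.9  0.5 -2.5  2.5 -2.5  1.4 -0.6 -1.4  0.3]
boxA in carrier [-0.0979978   0.03999996]
```

View pics/ovA.png

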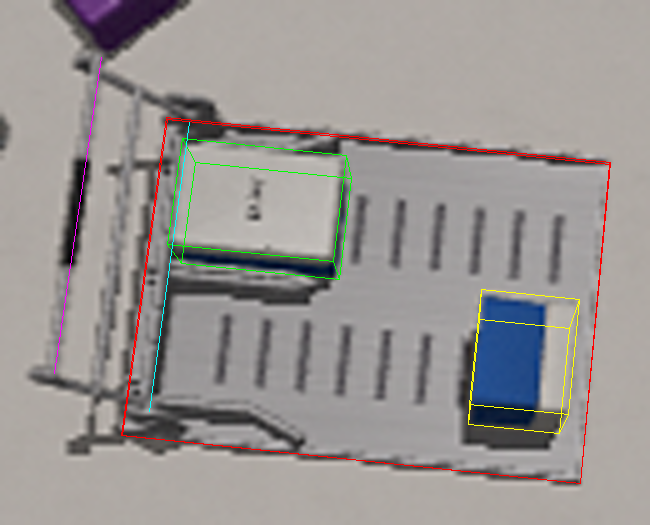

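View pics/ovB.png

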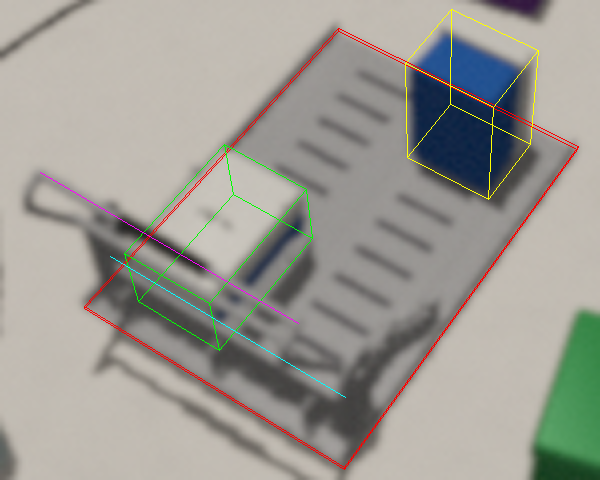

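The crops confirm the choice: the blue standing box at top-crop (510,355) has its white lid on the right, away from the stop. The tray outline fits, and the bail sleeve is at crop (75,210). Box A is at carrier x −98, y +40. Moving now.

Request:
step_arm --rows '[{"dz":-0.04,"gripper":0.55},{"dz":-0.08,"gripper":0.55},{"dx":-0.03,"dy":-0.027,"dz":-0.09,"az":7,"gripper":0.55},{"dx":-0.06,"dy":-0.055,"dz":-0.09,"az":14,"gripper":0.55},{"dx":-0.09,"dy":-0.083,"dz":-0.09,"az":21,"gripper":0.55},{"dx":-0.12,"dy":-0.11,"dz":-0.09,"az":28,"gripper":0.55},{"dx":-0.15,"dy":-0.14,"dz":-0.09,"az":35,"gripper":0.55},{"dx":-0.18,"dy":-0.17,"dz":-0.09,"az":42,"gripper":0.55},{"dx":-0.21,"dy":-0.2,"dz":-0.09,"az":49,"gripper":0.55},{"dx":-0.24,"dy":-0.23,"dz":-0.09,"az":56,"gripper":0.55}]'

```text
validation failed for argument at $.ro...
```

```bash
cat > st.py <<'E'
from fit import *
import sys
np.set_printoptions(precision=4,suppress=True)
q=np.load('q.npy');o=readout.get_obs();R=np.array(o['eef_rot']);p=np.array(o['ee_pos'])
c,s=np.cos(q[2]),np.sin(q[2]);C=np.array([[c,-s,0],[s,c,0],[0,0,1]])
def carr(p): return C.T@(np.array(p)-[q[0],q[1],0])
if __name__=='__main__':
    print('t',o['time'],'carrier pos',carr(p),'F',C.T@o['ft_force'],'w',o['gripper_width'])
    T=np.c_[[c,s,0],[s,-c,0],[0,0,-1]]
    print('turn',np.rad2deg(cv2.Rodrigues(R.T@T)[0].ravel()))
    if len(sys.argv)>3: print('shift',R.T@(tow(q,[list(map(float,sys.argv[1:4]))])[0]-p))
E
python3 st.py -0.165 0.041 0.25
```

```text
t 1.4 carrier pos [0.4621 0.3348 0.2313] F [-1.0976  0.0624 -0.4156] w 0.08557639268102914
turn [ 0.0012  0.0012 68.8739]
shift [-0.5001 -0.479  -0.0187]
```

Request:
step_arm --rows '[{"ax":0,"ay":0,"az":0,"dx":0,"dy":0,"dz":-0.04,"gripper":0.55},{"ax":0,"ay":0,"az":0,"dx":0,"dy":0,"dz":-0.08,"gripper":0.55},{"ax":0,"ay":0,"az":7,"dx":-0.03,"dy":-0.027,"dz":-0.09,"gripper":0.55},{"ax":0,"ay":0,"az":14,"dx":-0.06,"dy":-0.055,"dz":-0.09,"gripper":0.55},{"ax":0,"ay":0,"az":21,"dx":-0.09,"dy":-0.083,"dz":-0.09,"gripper":0.55},{"ax":0,"ay":0,"az":28,"dx":-0.12,"dy":-0.11,"dz":-0.09,"gripper":0.55},{"ax":0,"ay":0,"az":35,"dx":-0.15,"dy":-0.14,"dz":-0.09,"gripper":0.55},{"ax":0,"ay":0,"az":42,"dx":-0.18,"dy":-0.17,"dz":-0.09,"gripper":0.55},{"ax":0,"ay":0,"az":49,"dx":-0.21,"dy":-0.2,"dz":-0.09,"gripper":0.55},{"ax":0,"ay":0,"az":56,"dx":-0.24,"dy":-0.23,"dz":-0.09,"gripper":0.55}]'

```text
time: 2.23
ee_pos: [0.3898, 0.2481, 0.3215]
eef_rot: [[-0.127, 0.992, 0.001], [0.992, 0.127, 0.0], [0.0, 0.001, -1.0]]
ft_force: [0.2, -0.5, -0.4]
gripper_width: 0.0384
gripper_force: 0.0
```

```bash
python3 st.py -0.165 0.041 0.25
```

```text
t 2.2333 carrier pos [0.162  0.1947 0.3215] F [-0.4747 -0.2678 -0.3531] w 0.03838700460465167
turn [ 0.0524 -0.0183 12.5627]
shift [-0.3526  0.0789  0.0715]
```

Request:
step_arm --rows '[{"ax":0,"ay":0,"az":4,"dx":-0.038,"dy":0.008,"dz":0,"gripper":0.55},{"ax":0,"ay":0,"az":8,"dx":-0.076,"dy":0.016,"dz":0,"gripper":0.55},{"ax":0,"ay":0,"az":12.5,"dx":-0.114,"dy":0.024,"dz":0,"gripper":0.55},{"ax":0,"ay":0,"az":12.5,"dx":-0.152,"dy":0.032,"dz":0.01,"gripper":0.55},{"ax":0,"ay":0,"az":12.5,"dx":-0.19,"dy":0.04,"dz":0.02,"gripper":0.55},{"ax":0,"ay":0,"az":12.5,"dx":-0.228,"dy":0.05,"dz":0.03,"gripper":0.55},{"ax":0,"ay":0,"az":12.5,"dx":-0.264,"dy":0.058,"dz":0.04,"gripper":0.55},{"ax":0,"ay":0,"az":12.5,"dx":-0.3,"dy":0.066,"dz":0.05,"gripper":0.55},{"ax":0,"ay":0,"az":12.5,"dx":-0.335,"dy":0.074,"dz":0.06,"gripper":0.55},{"ax":0,"ay":0,"az":12.5,"dx":-0.353,"dy":0.079,"dz":0.07,"gripper":0.55}]'

```text
time: 3.07
ee_pos: [0.5158, -0.0934, 0.2512]
eef_rot: [[0.088, 0.996, 0.002], [0.996, -0.088, -0.002], [-0.002, 0.002, -1.0]]
ft_force: [0.8, -0.3, -0.3]
gripper_width: 0.0385
gripper_force: 0.0
```

```bash
python3 st.py -0.165 0.041 0.082; python3 - <<'E'
from st import *
for n in('top','scene'):
    im=optics.get_image(n)
    for d in optics.pinpoint(n,'box_a_centre')[:2]: print(n,d['score'],carr(w(im,d['location'])))
E
```

```text
t 3.0667 carrier pos [-0.1665  0.0379  0.2512] F [-0.1905 -0.8438 -0.3415] w 0.03850964155153816
turn [0.1034 0.1058 0.2255]
shift [ 0.0018 -0.0034  0.1692]
top 0.77 [-0.0986  0.0405  0.0483]
scene 0.92 [-0.0996  0.0387  0.0514]
scene 0.74 [ 0.2501 -0.0853  0.0009]
```

Request:
step_arm --rows '[{"ax":0,"ay":0,"az":0.2,"dx":0,"dy":-0.002,"dz":0.03,"gripper":0.55},{"ax":0,"ay":0,"az":0.2,"dx":0,"dy":-0.002,"dz":0.065,"gripper":0.55},{"ax":0,"ay":0,"az":0.2,"dx":0,"dy":-0.002,"dz":0.1,"gripper":0.55},{"ax":0,"ay":0,"az":0.2,"dx":0,"dy":-0.002,"dz":0.135,"gripper":0.55},{"ax":0,"ay":0,"az":0.2,"dx":0,"dy":-0.002,"dz":0.16,"gripper":0.55},{"ax":0,"ay":0,"az":0.2,"dx":0,"dy":-0.002,"dz":0.17,"gripper":0.55},{"ax":0,"ay":0,"az":0.2,"dx":0.006,"dy":-0.002,"dz":0.17,"gripper":0.55},{"ax":0,"ay":0,"az":0.2,"dx":0.012,"dy":-0.002,"dz":0.17,"gripper":0.55},{"ax":0,"ay":0,"az":0.2,"dx":0.018,"dy":-0.002,"dz":0.17,"gripper":0.55},{"ax":0,"ay":0,"az":0.2,"dx":0.022,"dy":-0.002,"dz":0.17,"gripper":0.55}]'

```text
time: 4.1
ee_pos: [0.5167, -0.0666, 0.0838]
eef_rot: [[0.088, 0.996, 0.005], [0.996, -0.088, -0.001], [-0.0, 0.005, -1.0]]
ft_force: [-0.8, 1.3, 0.2]
gripper_width: 0.0387
gripper_force: 0.4
```

```bash
python3 st.py -0.08 0.040 0.082
```

```text
t 4.1 carrier pos [-0.1397  0.0394  0.0838] F [1.1732 0.9427 0.1987] w 0.03869760503047627
turn [0.2708 0.02   0.2301]
shift [ 0.0597 -0.0003  0.0017]
```

Request:
step_arm --rows '[{"ax":0,"ay":0,"az":0,"dx":0.006,"dy":0,"dz":0,"gripper":0.55},{"ax":0,"ay":0,"az":0,"dx":0.012,"dy":0,"dz":0,"gripper":0.55},{"ax":0,"ay":0,"az":0,"dx":0.018,"dy":0,"dz":0,"gripper":0.55},{"ax":0,"ay":0,"az":0,"dx":0.024,"dy":0,"dz":0,"gripper":0.55},{"ax":0,"ay":0,"az":0,"dx":0.03,"dy":0,"dz":0,"gripper":0.55},{"ax":0,"ay":0,"az":0,"dx":0.036,"dy":0,"dz":0,"gripper":0.55},{"ax":0,"ay":0,"az":0,"dx":0.042,"dy":0,"dz":0,"gripper":0.55},{"ax":0,"ay":0,"az":0,"dx":0.048,"dy":0,"dz":0,"gripper":0.55},{"ax":0,"ay":0,"az":0,"dx":0.054,"dy":0,"dz":0,"gripper":0.55},{"ax":0,"ay":0,"az":0,"dx":0.058,"dy":0,"dz":0,"gripper":0.55}]'

```text
time: 4.93
ee_pos: [0.5196, -0.0088, 0.0811]
eef_rot: [[0.089, 0.996, -0.0], [0.996, -0.089, 0.0], [0.0, -0.0, -1.0]]
ft_force: [-0.7, 0.1, -0.3]
gripper_width: 0.0383
gripper_force: 0.0
```

```bash
python3 st.py -0.08 0.040 0.082; python3 - <<'E'
from st import *
for n in('top','scene'):
    im=optics.get_image(n)
    for d in optics.pinpoint(n,'box_a_centre')[:3]: print(n,d['score'],carr(w(im,d['location'])))
    x0,y0=(220,150) if n=='top' else (220,180)
    cv2.imwrite('pics/t1%s.png'%n,cv2.resize(im['pixels'][y0:y0+100,x0:x0+150,::-1],None,fx=3,fy=3,interpolation=cv2.INTER_CUBIC))
a=cv2.imread('pics/t1top.png');b=cv2.imread('pics/t1scene.png');cv2.imwrite('pics/t1.png',np.vstack([a,b])[:600])
E
```

```text
t 4.9333 carrier pos [-0.0819  0.0419  0.0811] F [ 0.0294  0.7268 -0.3336] w 0.0383236572983182
turn [-0.0231 -0.0108  0.1889]
shift [ 0.0019  0.0019 -0.0009]
top 0.55 [-0.0178  0.0408  0.0265]
scene 0.75 [-0.018   0.0403  0.0307]
```

View pics/t1.png

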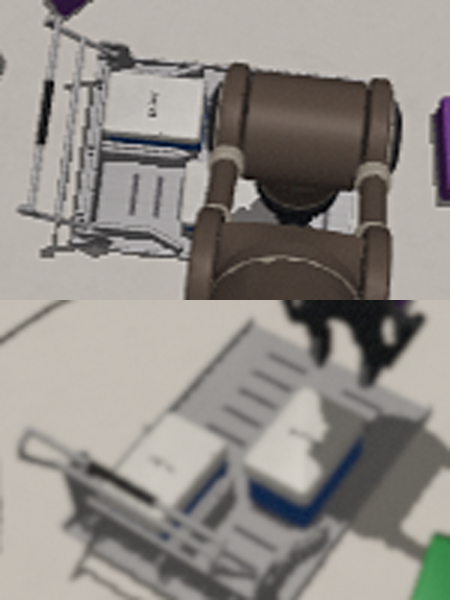

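Box A has tipped: the scene crop shows it lying lid up at (300,440), square in its lane, with the seated box untouched at (170,460). Its rear face is at about x −68. I back off, lower behind it, then push.

Request:
step_arm --rows '[{"ax":0,"ay":0,"az":0.2,"dx":-0.01,"dy":0,"dz":0,"gripper":0.55},{"ax":0,"ay":0,"az":0.2,"dx":-0.018,"dy":0,"dz":0,"gripper":0.55},{"ax":0,"ay":0,"az":0.2,"dx":-0.018,"dy":0,"dz":0.01,"gripper":0.55},{"ax":0,"ay":0,"az":0.2,"dx":-0.018,"dy":0,"dz":0.025,"gripper":0.55},{"ax":0,"ay":0,"az":0.2,"dx":-0.018,"dy":0,"dz":0.04,"gripper":0.55},{"ax":0,"ay":0,"az":0.2,"dx":-0.018,"dy":0,"dz":0.052,"gripper":0.55},{"ax":0,"ay":0,"az":0.2,"dx":-0.018,"dy":0,"dz":0.058,"gripper":0.55},{"ax":0,"ay":0,"az":0.2,"dx":-0.018,"dy":0,"dz":0.058,"gripper":0.55},{"ax":0,"ay":0,"az":0.2,"dx":-0.012,"dy":0,"dz":0.058,"gripper":0.55},{"ax":0,"ay":0,"az":0.2,"dx":-0.006,"dy":0,"dz":0.058,"gripper":0.55}]'

```text
time: 5.97
ee_pos: [0.5199, -0.0155, 0.0237]
eef_rot: [[0.093, 0.996, 0.001], [0.996, -0.093, -0.0], [0.0, 0.001, -1.0]]
ft_force: [0.8, 1.1, -0.0]
gripper_width: 0.0383
gripper_force: 0.0
```

```bash
python3 st.py 0.009 0.042 0.022
```

```text
t 5.9667 carrier pos [-0.0886  0.041   0.0237] F [ 1.141  -0.6673 -0.0275] w 0.038287316167745424
turn [ 0.0633 -0.0055 -0.079 ]
shift [ 0.0976 -0.0011  0.0017]
```

Pushing at about 80 mm/s.

Request:
step_arm --rows '[{"ax":0,"ay":0,"az":0,"dx":0.007,"dy":0,"dz":0,"gripper":0.55},{"ax":0,"ay":0,"az":0,"dx":0.014,"dy":0,"dz":0,"gripper":0.55},{"ax":0,"ay":0,"az":0,"dx":0.021,"dy":0,"dz":0,"gripper":0.55},{"ax":0,"ay":0,"az":0,"dx":0.028,"dy":0,"dz":0,"gripper":0.55},{"ax":0,"ay":0,"az":0,"dx":0.035,"dy":0,"dz":0,"gripper":0.55},{"ax":0,"ay":0,"az":0,"dx":0.042,"dy":0,"dz":0,"gripper":0.55},{"ax":0,"ay":0,"az":0,"dx":0.049,"dy":0,"dz":0,"gripper":0.55},{"ax":0,"ay":0,"az":0,"dx":0.055,"dy":0,"dz":0,"gripper":0.55},{"ax":0,"ay":0,"az":0,"dx":0.06,"dy":0,"dz":0,"gripper":0.55},{"ax":0,"ay":0,"az":0,"dx":0.064,"dy":0,"dz":0,"gripper":0.55}]'

```text
time: 6.8
ee_pos: [0.5251, 0.0487, 0.0232]
eef_rot: [[0.092, 0.996, -0.0], [0.996, -0.092, -0.0], [-0.0, -0.0, -1.0]]
ft_force: [-0.2, -1.1, 1.5]
gripper_width: 0.0383
gripper_force: 0.8
```

```bash
python3 st.py 0.009 0.042 0.022; python3 - <<'E'
from st import *
for n in('top','scene'):
    im=optics.get_image(n)
    for d in optics.pinpoint(n,'box_a_centre')[:3]: print(n,d['score'],carr(w(im,d['location'])))
E
```

```text
t 6.8 carrier pos [-0.0241  0.0417  0.0232] F [-1.0753  0.1321  1.4638] w 0.03826826808362902
turn [-0.0095  0.0026 -0.0049]
shift [ 0.0331 -0.0003  0.0012]
scene 0.8 [0.0373 0.0421 0.0298]
```

Request:
step_arm --rows '[{"ax":0,"ay":0,"az":0,"dx":0.004,"dy":0,"dz":0,"gripper":0.55},{"ax":0,"ay":0,"az":0,"dx":0.008,"dy":0,"dz":0,"gripper":0.55},{"ax":0,"ay":0,"az":0,"dx":0.012,"dy":0,"dz":0,"gripper":0.55},{"ax":0,"ay":0,"az":0,"dx":0.016,"dy":0,"dz":0,"gripper":0.55},{"ax":0,"ay":0,"az":0,"dx":0.02,"dy":0,"dz":0,"gripper":0.55},{"ax":0,"ay":0,"az":0,"dx":0.023,"dy":0,"dz":0,"gripper":0.55},{"ax":0,"ay":0,"az":0,"dx":0.025,"dy":0,"dz":0,"gripper":0.55},{"ax":0,"ay":0,"az":0,"dx":0.027,"dy":0,"dz":0,"gripper":0.55},{"ax":0,"ay":0,"az":0,"dx":0.029,"dy":0,"dz":0,"gripper":0.55},{"ax":0,"ay":0,"az":0,"dx":0.03,"dy":0,"dz":0,"gripper":0.55}]'

```text
time: 7.83
ee_pos: [0.5278, 0.0782, 0.0233]
eef_rot: [[0.092, 0.996, -0.0], [0.996, -0.092, 0.0], [0.0, -0.0, -1.0]]
ft_force: [-0.1, -1.0, 0.4]
gripper_width: 0.0382
gripper_force: 0.3
```

```bash
python3 st.py 0.009 0.042 0.022
```

```text
t 7.8333 carrier pos [0.0055 0.0417 0.0233] F [-0.9596 -0.0187  0.3941] w 0.03823819135699693
turn [-0.0002 -0.0011 -0.0182]
shift [ 0.0035 -0.0003  0.0013]
```

Request:
step_arm --rows '[{"ax":0,"ay":0,"az":0,"dx":0.001,"dy":0,"dz":0,"gripper":0.55},{"ax":0,"ay":0,"az":0,"dx":0.002,"dy":0,"dz":0,"gripper":0.55},{"ax":0,"ay":0,"az":0,"dx":0.003,"dy":0,"dz":0,"gripper":0.55},{"ax":0,"ay":0,"az":0,"dx":0.0035,"dy":0,"dz":0,"gripper":0.55},{"ax":0,"ay":0,"az":0,"dx":0.004,"dy":0,"dz":0,"gripper":0.55},{"ax":0,"ay":0,"az":0,"dx":0.0045,"dy":0,"dz":0,"gripper":0.55},{"ax":0,"ay":0,"az":0,"dx":0.005,"dy":0,"dz":0,"gripper":0.55},{"ax":0,"ay":0,"az":0,"dx":0.005,"dy":0,"dz":0,"gripper":0.55},{"ax":0,"ay":0,"az":0,"dx":0.005,"dy":0,"dz":0,"gripper":0.55},{"ax":0,"ay":0,"az":0,"dx":0.005,"dy":0,"dz":0,"gripper":0.55}]'

```text
time: 8.67
ee_pos: [0.5284, 0.0809, 0.0234]
eef_rot: [[0.091, 0.996, -0.0], [0.996, -0.091, -0.003], [-0.003, 0.0, -1.0]]
ft_force: [0.9, -8.5, 1.5]
gripper_width: 0.0381
gripper_force: 4.2
```

```bash
python3 st.py 0.009 0.042 0.022;python3 - <<'E'
from st import *
for n in('top','scene'):
    im=optics.get_image(n)
    for d in optics.pinpoint(n,'box_a_centre')[:3]: print(n,d['score'],carr(w(im,d['location'])))
E
```

```text
t 8.6667 carrier pos [0.0083 0.0414 0.0234] F [-8.3732 -1.6626  1.4742] w 0.038116686348259876
turn [0.0068 0.1749 0.0592]
shift [ 0.0007 -0.0006  0.0014]
top 0.65 [ 0.2916 -0.0021 -0.001 ]
top 0.62 [0.0725 0.0432 0.0251]
scene 0.91 [0.0664 0.0407 0.0295]
```

Contact with the stop: 8 N, with the finger face at about x 20 mm. I back off, rise, and take a look.

Request:
step_arm --rows '[{"ax":0,"ay":0,"az":0,"dx":-0.01,"dy":0,"dz":0,"gripper":0.55},{"ax":0,"ay":0,"az":0,"dx":-0.03,"dy":0,"dz":0,"gripper":0.55},{"ax":0,"ay":0,"az":0,"dx":-0.05,"dy":0,"dz":-0.01,"gripper":0.55},{"ax":0,"ay":0,"az":0,"dx":-0.06,"dy":0,"dz":-0.045,"gripper":0.55},{"ax":0,"ay":0,"az":0,"dx":-0.06,"dy":0,"dz":-0.085,"gripper":0.55},{"ax":0,"ay":0,"az":0,"dx":-0.06,"dy":0,"dz":-0.125,"gripper":0.55},{"ax":0,"ay":0,"az":0,"dx":-0.06,"dy":0,"dz":-0.165,"gripper":0.55},{"ax":0,"ay":0,"az":0,"dx":-0.06,"dy":0,"dz":-0.205,"gripper":0.55},{"ax":0,"ay":0,"az":0,"dx":-0.06,"dy":0,"dz":-0.245,"gripper":0.55},{"ax":0,"ay":0,"az":0,"dx":-0.06,"dy":0,"dz":-0.28,"gripper":0.55}]'

```text
time: 9.7
ee_pos: [0.5229, 0.0234, 0.3064]
eef_rot: [[0.093, 0.996, 0.003], [0.996, -0.093, 0.001], [0.002, 0.003, -1.0]]
ft_force: [1.6, -0.9, -0.2]
gripper_width: 0.0385
gripper_force: 0.0
```

```bash
python3 st.py 0.215 0 0.30;python3 - <<'E'
from st import *
for n in('top','scene'):
    im=optics.get_image(n)
    for k in ('box_a_centre','bail_bar'):
      for d in optics.pinpoint(n,k)[:3]: print(n,k,d['score'],carr(w(im,d['location'])))
    x0,y0=(220,150) if n=='top' else (220,200)
    cv2.imwrite('pics/t2%s.png'%n,cv2.resize(im['pixels'][y0:y0+100,x0:x0+150,::-1],None,fx=3,fy=3,interpolation=cv2.INTER_CUBIC))
a=cv2.imread('pics/t2top.png');b=cv2.imread('pics/t2scene.png');cv2.imwrite('pics/t2.png',np.vstack([a,b])[:600])
E
```

```text
t 9.7 carrier pos [-0.0495  0.0416  0.3064] F [-0.7103 -1.654  -0.2342] w 0.03849603284635662
turn [ 0.1485 -0.0865 -0.0412]
shift [0.2646 0.0414 0.0069]
top box_a_centre 0.73 [0.0736 0.0424 0.0288]
top bail_bar 0.56 [ 0.1534 -0.0036  0.1694]
scene box_a_centre 0.84 [0.07   0.0419 0.0333]
scene bail_bar 0.74 [0.1538 0.0009 0.1655]
scene bail_bar 0.22 [0.071  0.0411 0.0302]
```

View pics/t2.png

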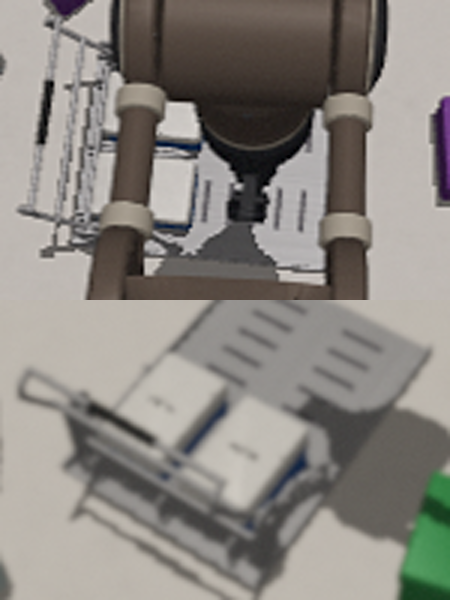

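Both boxes lie side by side with their front edges level at top crop (197,140) and (195,200); box A measures x 70, y 42. The bail bar is at carrier (153, 0, 167). I go over and behind it.

Request:
step_arm --rows '[{"ax":0,"ay":0,"az":0,"dx":0.02,"dy":0,"dz":0,"gripper":0.55},{"ax":0,"ay":0,"az":0,"dx":0.05,"dy":0.005,"dz":0,"gripper":0.55},{"ax":0,"ay":0,"az":0,"dx":0.085,"dy":0.012,"dz":0,"gripper":0.55},{"ax":0,"ay":0,"az":0,"dx":0.12,"dy":0.02,"dz":0,"gripper":0.55},{"ax":0,"ay":0,"az":0,"dx":0.155,"dy":0.028,"dz":0,"gripper":0.55},{"ax":0,"ay":0,"az":0,"dx":0.19,"dy":0.036,"dz":0,"gripper":0.55},{"ax":0,"ay":0,"az":0,"dx":0.22,"dy":0.041,"dz":0,"gripper":0.55},{"ax":0,"ay":0,"az":0,"dx":0.245,"dy":0.041,"dz":0,"gripper":0.55},{"ax":0,"ay":0,"az":0,"dx":0.26,"dy":0.041,"dz":0,"gripper":0.55},{"ax":0,"ay":0,"az":0,"dx":0.26,"dy":0.041,"dz":0,"gripper":0.55}]'

```text
time: 10.83
ee_pos: [0.5863, 0.2809, 0.3002]
eef_rot: [[0.089, 0.996, -0.004], [0.996, -0.089, -0.0], [-0.001, -0.004, -1.0]]
ft_force: [-1.0, -0.7, -0.5]
gripper_width: 0.0391
gripper_force: 0.0
```

```bash
python3 st.py 0.208 0 0.148
```

```text
t 10.8333 carrier pos [0.2127 0.0021 0.3002] F [-0.763   0.9405 -0.4832] w 0.03910705596852142
turn [-0.2547  0.041   0.1571]
shift [-0.0046  0.0028  0.1522]
```

Request:
step_arm --rows '[{"ax":0,"ay":0,"az":0,"dx":0,"dy":0.001,"dz":0.025,"gripper":0.55},{"ax":0,"ay":0,"az":0,"dx":0,"dy":0.001,"dz":0.055,"gripper":0.55},{"ax":0,"ay":0,"az":0,"dx":0,"dy":0.001,"dz":0.085,"gripper":0.55},{"ax":0,"ay":0,"az":0,"dx":0,"dy":0.001,"dz":0.115,"gripper":0.55},{"ax":0,"ay":0,"az":0,"dx":0,"dy":0.001,"dz":0.138,"gripper":0.55},{"ax":0,"ay":0,"az":0,"dx":0,"dy":0.001,"dz":0.152,"gripper":0.55},{"ax":0,"ay":0,"az":0,"dx":-0.008,"dy":0.001,"dz":0.152,"gripper":0.55},{"ax":0,"ay":0,"az":0,"dx":-0.018,"dy":0.001,"dz":0.152,"gripper":0.55},{"ax":0,"ay":0,"az":0,"dx":-0.028,"dy":0.001,"dz":0.152,"gripper":0.55},{"ax":0,"ay":0,"az":0,"dx":-0.034,"dy":0.001,"dz":0.152,"gripper":0.55}]'

```text
time: 11.67
ee_pos: [0.5869, 0.2428, 0.1536]
eef_rot: [[0.093, 0.996, 0.004], [0.996, -0.093, 0.0], [0.001, 0.003, -1.0]]
ft_force: [0.4, -0.1, 0.4]
gripper_width: 0.0384
gripper_force: 0.0
```

```bash
python3 st.py 0.075 0 0.148
```

```text
t 11.6667 carrier pos [ 0.1749 -0.002   0.1536] F [-0.0744 -0.4196  0.3946] w 0.038410012239082754
turn [ 0.1977 -0.0442 -0.0816]
shift [-0.0999 -0.0018  0.0055]
```

Request:
step_arm --rows '[{"ax":0,"ay":0,"az":0,"dx":-0.006,"dy":0,"dz":0.003,"gripper":0.55},{"ax":0,"ay":0,"az":0,"dx":-0.014,"dy":0,"dz":0.003,"gripper":0.55},{"ax":0,"ay":0,"az":0,"dx":-0.022,"dy":0,"dz":0.003,"gripper":0.55},{"ax":0,"ay":0,"az":0,"dx":-0.03,"dy":0,"dz":0.003,"gripper":0.55},{"ax":0,"ay":0,"az":0,"dx":-0.038,"dy":0,"dz":0.003,"gripper":0.55},{"ax":0,"ay":0,"az":0,"dx":-0.046,"dy":0,"dz":0.003,"gripper":0.55},{"ax":0,"ay":0,"az":0,"dx":-0.053,"dy":0,"dz":0.003,"gripper":0.55},{"ax":0,"ay":0,"az":0,"dx":-0.059,"dy":0,"dz":0.003,"gripper":0.55},{"ax":0,"ay":0,"az":0,"dx":-0.065,"dy":0,"dz":0.003,"gripper":0.55},{"ax":0,"ay":0,"az":0,"dx":-0.07,"dy":0,"dz":0.003,"gripper":0.55}]'

```text
time: 12.5
ee_pos: [0.5788, 0.1739, 0.1481]
eef_rot: [[0.093, 0.996, -0.0], [0.996, -0.093, -0.0], [-0.0, -0.0, -1.0]]
ft_force: [1.3, -0.3, -0.0]
gripper_width: 0.0384
gripper_force: 0.0
```

```bash
python3 st.py 0.075 0 0.148;python3 - <<'E'
from st import *
for n in('top','scene'):
    im=optics.get_image(n)
    for d in optics.pinpoint(n,'bail_bar')[:3]: print(n,d['score'],carr(w(im,d['location'])))
E
```

```text
t 12.5 carrier pos [ 0.1055 -0.0002  0.1481] F [-0.1863 -1.3179 -0.0486] w 0.038376173300117146
turn [-0.0234  0.0187 -0.0322]
shift [-0.0305 -0.0002  0.0001]
```

Continuing slowly past the balance point.

Request:
step_arm --rows '[{"ax":0,"ay":0,"az":0,"dx":-0.005,"dy":0,"dz":0,"gripper":0.55},{"ax":0,"ay":0,"az":0,"dx":-0.01,"dy":0,"dz":0,"gripper":0.55},{"ax":0,"ay":0,"az":0,"dx":-0.015,"dy":0,"dz":0,"gripper":0.55},{"ax":0,"ay":0,"az":0,"dx":-0.02,"dy":0,"dz":0,"gripper":0.55},{"ax":0,"ay":0,"az":0,"dx":-0.025,"dy":0,"dz":0,"gripper":0.55},{"ax":0,"ay":0,"az":0,"dx":-0.03,"dy":0,"dz":0,"gripper":0.55},{"ax":0,"ay":0,"az":0,"dx":-0.035,"dy":0,"dz":0,"gripper":0.55},{"ax":0,"ay":0,"az":0,"dx":-0.038,"dy":0,"dz":0,"gripper":0.55},{"ax":0,"ay":0,"az":0,"dx":-0.038,"dy":0,"dz":0,"gripper":0.55},{"ax":0,"ay":0,"az":0,"dx":-0.038,"dy":0,"dz":-0.01,"gripper":0.55}]'

```text
time: 13.53
ee_pos: [0.5737, 0.1363, 0.1565]
eef_rot: [[0.093, 0.996, -0.004], [0.996, -0.093, -0.001], [-0.001, -0.004, -1.0]]
ft_force: [-0.5, 0.1, -0.9]
gripper_width: 0.0381
gripper_force: 0.0
```

```bash
python3 st.py;python3 - <<'E'
from st import *
for n in('top','scene'):
    im=optics.get_image(n)
    for d in optics.pinpoint(n,'bail_bar')[:3]: print(n,d['score'],carr(w(im,d['location'])))
    x0,y0=(220,150) if n=='top' else (220,200)
    cv2.imwrite('pics/t3%s.png'%n,cv2.resize(im['pixels'][y0:y0+100,x0:x0+150,::-1],None,fx=3,fy=3,interpolation=cv2.INTER_CUBIC))
a=cv2.imread('pics/t3top.png');b=cv2.imread('pics/t3scene.png');cv2.imwrite('pics/t3.png',np.vstack([a,b])[:600])
E
```

```text
t 13.5333 carrier pos [0.0676 0.0013 0.1565] F [ 0.0693  0.4857 -0.8528] w 0.038121172626047785
turn [-0.2514  0.0563 -0.0589]
top 0.49 [ 0.0099 -0.0011  0.0438]
scene 0.74 [ 0.0085 -0.0024  0.0389]
```

View pics/t3.png

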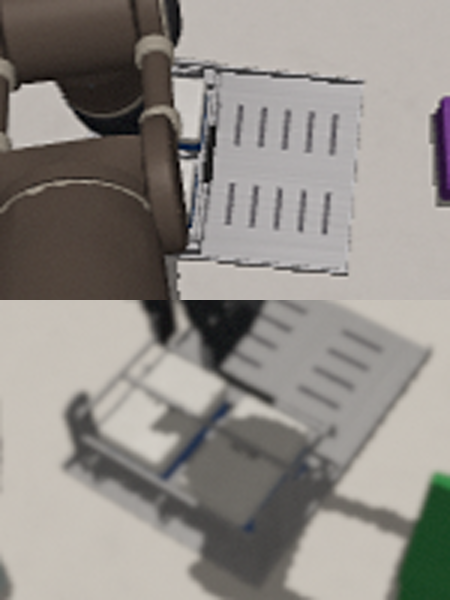

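The bail lies shut: its bar is at carrier (9, −1, 42) against an expected (9, 0, 45), in front of both boxes. I rise clear and do a last check.

Request:
step_arm --rows '[{"ax":0,"ay":0,"az":0,"dx":0,"dy":0,"dz":-0.03,"gripper":0.55},{"ax":0,"ay":0,"az":0,"dx":0,"dy":0,"dz":-0.07,"gripper":0.55},{"ax":0,"ay":0,"az":0,"dx":0,"dy":0,"dz":-0.11,"gripper":0.55},{"ax":0,"ay":0,"az":0,"dx":0,"dy":0,"dz":-0.15,"gripper":0.55},{"ax":0,"ay":0,"az":0,"dx":-0.03,"dy":0,"dz":-0.17,"gripper":0.55},{"ax":0,"ay":0,"az":0,"dx":-0.065,"dy":0,"dz":-0.17,"gripper":0.55},{"ax":0,"ay":0,"az":0,"dx":-0.1,"dy":0,"dz":-0.17,"gripper":0.55},{"ax":0,"ay":0,"az":0,"dx":-0.135,"dy":0,"dz":-0.17,"gripper":0.55},{"ax":0,"ay":0,"az":0,"dx":-0.16,"dy":0,"dz":-0.17,"gripper":0.55},{"ax":0,"ay":0,"az":0,"dx":-0.16,"dy":0,"dz":-0.17,"gripper":0.55}]'

```text
time: 14.57
ee_pos: [0.5602, -0.0267, 0.3284]
eef_rot: [[0.097, 0.995, -0.0], [0.995, -0.097, -0.003], [-0.003, 0.0, -1.0]]
ft_force: [-0.6, -0.1, -0.3]
gripper_width: 0.0386
gripper_force: 0.0
```

```bash
python3 st.py;python3 - <<'E'
from st import *
for n in('top','scene'):
    im=optics.get_image(n)
    for k in('bail_bar','box_a_centre','flask','beaker','vial','tape'):
        for d in optics.pinpoint(n,k)[:2]: print(n,k,round(d['score'],2),carr(w(im,d['location'])),w(im,d['location']))
    x0,y0=(220,150) if n=='top' else (220,200)
    cv2.imwrite('pics/t4%s.png'%n,cv2.resize(im['pixels'][y0:y0+100,x0:x0+150,::-1],None,fx=3,fy=3,interpolation=cv2.INTER_CUBIC))
a=cv2.imread('pics/t4top.png');b=cv2.imread('pics/t4scene.png');cv2.imwrite('pics/t4.png',np.vstack([a,b])[:600])
E
```

```text
t 14.5667 carrier pos [-0.096  -0.0002  0.3284] F [-0.1103  0.5636 -0.2587] w 0.03863055297209927
turn [ 0.009   0.1612 -0.2647]
top box_a_centre 0.83 [0.0714 0.042  0.0243] [0.5336 0.1439 0.0243]
top flask 0.88 [ 0.3106  0.0637 -0.0012] [ 0.534   0.3841 -0.0012]
top flask 0.17 [0.0744 0.0426 0.0278] [0.5333 0.1469 0.0278]
top beaker 0.88 [ 0.2951 -0.0011 -0.0023] [ 0.5971  0.3626 -0.0023]
top vial 0.49 [ 0.2537 -0.0828  0.0007] [0.6746 0.3139 0.0007]
top tape 0.91 [-0.4744 -0.0016  0.0032] [ 0.5268 -0.4037  0.0032]
scene bail_bar 0.89 [ 0.0113 -0.0034  0.0422] [0.5732 0.0799 0.0422]
scene box_a_centre 0.72 [0.0708 0.0416 0.03  ] [0.5339 0.1433 0.03  ]
scene box_a_centre 0.47 [ 0.0698 -0.0455  0.032 ] [0.6205 0.1343 0.032 ]
scene flask 0.86 [ 0.3029  0.0698 -0.0004] [ 0.5272  0.3769 -0.0004]
scene beaker 0.7 [ 0.2921 -0.0046 -0.0028] [ 0.6003  0.3593 -0.0028]
scene vial 0.8 [ 0.253  -0.0815 -0.0005] [ 0.6733  0.3133 -0.0005]
scene tape 0.83 [-0.4802 -0.0033  0.0007] [ 0.528  -0.4096  0.0007]
```

View pics/t4.png

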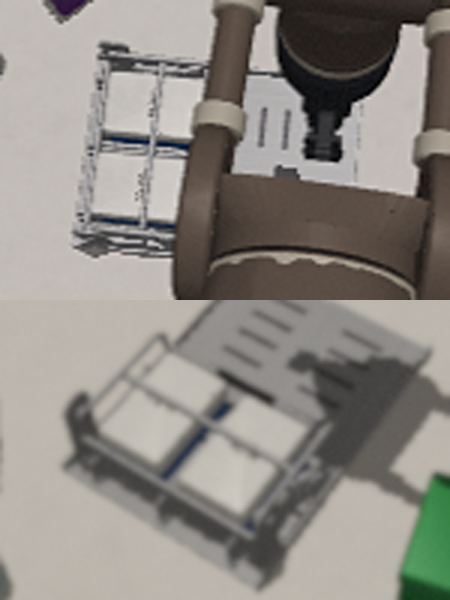

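The final picture shows both boxes home, with the cross wire on both lids (scene crop (150,390) to (265,455)) and the front bar before the boxes. The bystanders are where they were, so I hand in.

```bash
python3 -c "
from bench import order
print(order.finish_job())"
```

```text
the job is handed in; nothing more can be done
None
```

The job is handed in: box A was tipped onto its base and pushed home beside box B, then the bail was flipped shut onto both lids; the last pictures confirm this and show the bystanders unmoved, and the clock read about 15 s.

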